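Sweep the small bits into the bench tray

ROBOT

A 6-joint arm with a two-finger parallel gripper is mounted at the origin on a cart in front of the work surface, level with it; the furniture and walls round the work are solid. World frame = base frame: x ahead of the robot, y to its left, z up, the work surface at z = 0. Lengths are in mm, angles in rad, forces in N, time in s.
With the tool pointing down it reaches from about 300 to 775 mm from the base axis. Payload 14.6 kg.
Tool frame: the origin (TCP) lies on the centre line of the jaws, within the pads' length; the fingertips stand 22 mm ahead of it and the grasp point (between the pads) lies 3 mm ahead of it (manip.tcp_to_tips is the distance from the TCP to the fingertips, in mm); z points along the fingers, y is the direction in which the jaws open and shut (so a half turn about z gives the same grasp; the last joint's range is limited). The gripper opens to 94 mm and grips with 3 to 60 N. Pads are 16 mm wide; open, the fingers measure 119 mm over their backs; the gripper's body (75 mm by 177 mm) begins 78 mm behind the grasp point.
Start: joints at [1.038, 0.3, 1.521, -0, 1.321, -0.067], TCP at [247.022, 491.396, 227.446] pointing down, gripper open.
Joint ranges: [-3.03, 3.03], [-0.79, 2.21], [0.23, 2.52], [-1.04, 4.18], [0, 3.07], [-2.55, 2.55]. Speed limits (rad/s): [2.22, 2.22, 2.57, 3.14, 3.14, 3.14].

INTERFACE

Orientations are given as [roll, pitch, yaw] about the fixed x, y, z axes, in that order (R = Rz(yaw) Ry(pitch) Rx(roll)).
In Python, from cell import manip, vision, workorder gives the robot as it stands.
- The arm moves only by the tool carry_out, never from a script. Its argument "deltas" is a list of rows, each a list of 3 entries, a list of its own where there are three numbers: the shift along the tool's x, y, z in cm, then the turn about the tool's z in degrees, then the opening, from 0 (shut) to 1 (fully open). A call has 1 to 20 rows; each row shifts and turns the commanded pose from where the row before left it, along the tool's axes as they then stand; what a row does not reach is not made up. A row lasts 1/12 s, in which the tool goes at most 41.7 mm and 7.16 degrees, less where a joint would pass 70% of its speed; a pose out of reach is approached as far as the arm can. A call with a gripper value outside its range is refused whole. The fingers move at their own pace and stop on an object; "grip_force" is the grip in N (left out, the last holds). Time passes only in rows, so rows that do not move let the fingers close. It gives the time, the measured TCP pose, the force and the opening at its end, in the units of the state.
- manip.read_state(): the state, without advancing time (a new reading comes with each control period).
- vision.camera(name): name is "side" or "top"; returns (picture, depth): 480x640x3 uint8, red, green, blue; 480x640 float32, mm along the optical axis (not along the pixel's ray), 0 where there is no reading.
- vision.calibration(name): a dict with "mtx" (3x3 intrinsics, pixels), "eye" and "orientation" of the camera in the world. Camera axes: x right, y down, z forward; pixel columns grow to the right and rows downward; lengths in mm; the calibration is good to about 2 mm. A picture is of the moment at which its call begins. calibration takes no time and is no camera call.
- workorder.sign_off(): hands the job in, once; it reports no verdict.
The state is a dict: "clock": time; "joints": joint angles; "qd": joint speeds; "effort": joint torques, N m; "eef_pos": TCP position; "eef_rot": TCP orientation; "wrist_force": force on the tool from outside, world axes, zero at the start; "moment": the same for the moment, N m; "finger_gap": finger opening in mm.
Only numpy, scipy, OpenCV 4.12 (cv2) and the standard library are available. Lean on these libraries where they do the work, as an engineer would, in place of code of your own. Each camera call takes 0.05 s, during which the arm holds its last target.

TASK

Clear the middle of the bench: with the fingertips, sweep the three small things there, the eraser, the metal pencil sharpener and the white bottle cap, along the bench top into the open-fronted wooden tray with the blue floor, so that each lies fully inside its walls, past the open front. Push them along the surface only, do not pick any of them up, and leave the loupe, the red ink bottle, the amber paint pot and the marker where they stand.

Things in the scene. Friction and masses are not known exactly. Their poses are not given: they have to be found in the camera images.
- sweep_tray: Fixed three-walled tray of light wood, open at the front, floor a thin blue felt level with the bench (no lip to cross). Inside 160 mm wide and 130 mm deep; walls 10 mm thick and 26 mm high. Origin at the middle of the open front, at bench height; its x axis points into the tray (inner back wall at x = 130 mm), its y axis along the opening (inner side walls at y = -80 and +80 mm), z up. The front looks roughly to the robot's left, turned by up to 17 degrees either way.
- eraser: White eraser in a blue and white card sleeve, loose, lying flat, 18 x 42 x 12 mm (x, y, z), about 20 g. Origin at the centre of its underside, long side along its y axis.
- eraser_mid (a point): Centre of the eraser, 6 mm above its underside.
- eraser_end_a (a point): Point near one end of the eraser, 19 mm from its centre along its +y axis.
- eraser_end_b (a point): Point near the other end of the eraser, 19 mm from its centre along its -y axis.
- sharpener: Small grey metal pencil sharpener, loose, lying flat, 16 x 25 x 12 mm (x, y, z), about 20 g. Origin at the centre of its underside, long side along its y axis.
- sharpener_mid (a point): Centre of the sharpener, 6 mm above its underside.
- bottle_cap: White round screw cap of a bottle, loose, lying flat, 27 mm across and 13 mm high, about 15 g. Origin at the centre of its underside.
- cap_mid (a point): Centre of the white cap, 6.5 mm above its underside.
- loupe: Black stand loupe, loose, round, 35 mm across and 32 mm high; not to be moved. Origin at the centre of its underside.
- red_ink: Red ink bottle with a dark brown cap, loose, 38 mm across and 60 mm high; not to be moved. Origin at the centre of its underside.
- paint_pot: Amber brown paint pot with lid, loose, 60 mm across and 50 mm high; not to be moved. Origin at the centre of its underside.
- paint_tin: Open black watercolour tin, fixed to the bench at the left of the work, an obstacle only: 208 mm along its y axis, its box 96 mm along x and 21 mm high, centred on its origin (underside); its lid stands up along the far edge to 120 mm above the bench.
- marker: White felt marker with a red cap, loose, lying on the bench, 16 x 139 x 17 mm, long side along its y axis; not to be moved. Origin at the centre of its underside.

How it is judged (in metres and radians):
At the end, for the whole second after the job is handed in: Eraser, sharpener and cap lie at rest on the floor inside the tray's walls: eraser with its centre at least 8 mm and both end points past the open front, sharpener centre at least 8 mm and cap centre at least 10 mm past it (3-walled area 160 x 130 mm), none higher than 24 mm (x of eraser_mid in the frame of sweep_tray between 0.008 and 0.132 m and y of eraser_mid in the frame of sweep_tray between -0.081 and 0.081 m and height (world z) of each of eraser_mid, eraser_end_a, eraser_end_b, sharpener_mid, cap_mid below 0.024 m and x of eraser_end_a in the frame of sweep_tray between 0 and 0.132 m and y of eraser_end_a in the frame of sweep_tray between -0.081 and 0.081 m and x of eraser_end_b in the frame of sweep_tray between 0 and 0.132 m and y of eraser_end_b in the frame of sweep_tray between -0.081 and 0.081 m and x of sharpener_mid in the frame of sweep_tray between 0.008 and 0.132 m and y of sharpener_mid in the frame of sweep_tray between -0.081 and 0.081 m and x of cap_mid in the frame of sweep_tray between 0.01 and 0.132 m and y of cap_mid in the frame of sweep_tray between -0.081 and 0.081 m and linear speed of each of eraser, sharpener, bottle_cap below 0.02 m/s); the robot touches nothing.
It fails at once if the eraser, the sharpener or the cap is lifted off the bench (its centre more than 24 mm up, 18 mm above where it lies) (height (world z) of any of eraser_mid, sharpener_mid, cap_mid above 0.024 m).
It fails at once if the black loupe is moved by more than 15 mm or tipped (distance of loupe from where it was at the start of the episode above 0.015 m or angle between loupe's own z axis and vertical above 0.5 rad).
It fails at once if the red ink bottle is moved by more than 15 mm or tipped (distance of red_ink from where it was at the start of the episode above 0.015 m or angle between red_ink's own z axis and vertical above 0.5 rad).
It fails at once if the amber paint pot is moved by more than 15 mm or tipped (distance of paint_pot from where it was at the start of the episode above 0.015 m or angle between paint_pot's own z axis and vertical above 0.5 rad).
It fails at once if the marker is moved by more than 15 mm or tipped (distance of marker from where it was at the start of the episode above 0.015 m).
It also fails if it takes over 64 s, if anything falls off the work surface, if the arm or the gripper's body presses on something with over 40 N, if the wrist force passes 120 N, or if a joint passes its speed limit or range.

## Working session

There is one attempt and no reset: what is moved stays moved. The work goes in short steps, Python scripts to look and compute and a tool call to move; the robot and the scene stay as the last step left them, time stands still between calls to the robot, and variables do not carry over. Pictures are saved under pics/ and viewed, and the job is handed in when it is done.

Besides the shell and the picture viewer there is one more tool, called in YAML: its name, and indented under it one key for each argument. carry_out: Moves the arm, as the interface text tells. Its arguments: {"type":"object","properties":{"deltas":{"type":"array","items":{"type":"array"}},"grip_force":{"type":"number"}},"required":["deltas"]}

```bash
mkdir -p pics; ls; python3 - <<'E'
from cell import manip, vision, workorder
import cv2,numpy as np
for n in("top","side"):
    p,d=vision.camera(n); cv2.imwrite(f"pics/{n}0.png",p[:,:,::-1]); np.savez(f"{n}0.npz",p=p,d=d)
    print(n,vision.calibration(n))
print(manip.read_state(), manip.tcp_to_tips)
E
```

```text
pics
top {'mtx': array([[559.19922953,   0.        , 312.1689004 ],
       [  0.        , 559.19922953, 239.63480262],
       [  0.        ,   0.        ,   1.        ]]), 'eye': array([454.93891273,   0.95631511, 944.3990633 ]), 'orientation': array([-3.04859953,  0.00997199, -1.59049451])}
side {'mtx': array([[617.48422865,   0.        , 315.08634707],
       [  0.        , 617.48422865, 239.08715997],
       [  0.        ,   0.        ,   1.        ]]), 'eye': array([ 415.64367198, 1040.94173954,  502.21517781]), 'orientation': array([-1.97574123e+00,  1.96851599e-03, -3.00216792e+00])}
{'clock': 0.1, 'joints': array([ 1.03838377e+00,  3.00389776e-01,  1.52149359e+00,  5.60551295e-06,
        1.32067987e+00, -6.66092425e-02]), 'qd': array([ 0.00147567, -0.00414575, -0.00072516, -0.00128622, -0.00075614,
       -0.00122034]), 'effort': array([ 7.53161476e-04, -5.32648444e+01, -3.53291309e+01,  7.08883186e-02,
        2.34241365e-02, -4.59879004e-05]), 'eef_pos': array([246.93248011, 491.22941616, 226.96793467]), 'eef_rot': array([-3.14062458e+00, -7.00196549e-05,  2.67578791e+00]), 'wrist_force': array([ 1.67118907e-01,  2.48405917e-05, -6.30890178e-01]), 'moment': array([-0.02733   , -0.03932475, -0.02153793]), 'finger_gap': 94.02782486193543} 22.0
```

View pics/top0.png

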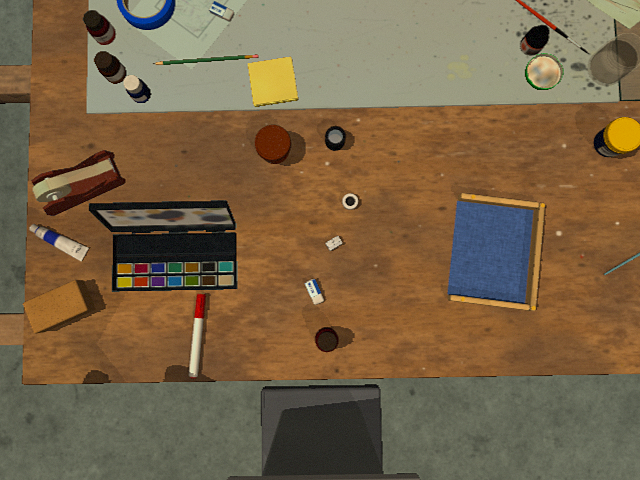

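View pics/side0.png

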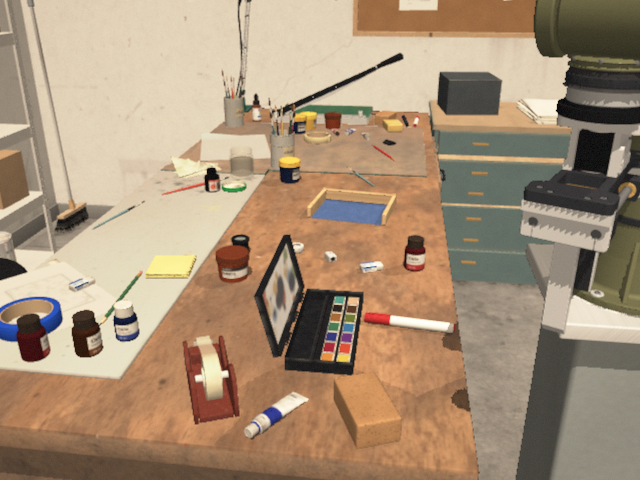

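The top view shows the cap at (350,201), sharpener (334,243), eraser (315,291), red ink (326,339), loupe (335,138), pot (272,144) and marker (197,335). The tray opening faces left, at about x=455.

```bash
cat > h.py <<'E'
from cell import manip, vision, workorder
import cv2,numpy as np
from scipy.spatial.transform import Rotation as Ro
def cast(n,px,z):
    c=vision.calibration(n); R=Ro.from_euler('xyz',c['orientation']).as_matrix()
    px=np.atleast_2d(np.array(px,float)); 
    r=np.c_[px,np.ones(len(px))]@np.linalg.inv(c['mtx']).T@R.T
    return c['eye']+r*((z-c['eye'][2])/r[:,2])[:,None]
def proj(n,P):
    c=vision.calibration(n); R=Ro.from_euler('xyz',c['orientation']).as_matrix()
    q=(np.atleast_2d(P)-c['eye'])@R@c['mtx'].T
    return q[:,:2]/q[:,2:]
E
python3 - <<'E'
from h import *
f=np.load('top0.npz');p=f['p'];hsv=cv2.cvtColor(p,cv2.COLOR_RGB2HSV)
# white things
m=((hsv[...,1]<60)&(hsv[...,2]>120)).astype(np.uint8); m[:180]=0;m[320:]=0;m[:,:290]=0;m[:,380:]=0
b=((hsv[...,0]>95)&(hsv[...,0]<125)&(hsv[...,1]>80)).astype(np.uint8)
m2=m.copy(); m2[275:310,295:335]|=b[275:310,295:335]; m2=cv2.morphologyEx(m2,cv2.MORPH_CLOSE,np.ones((5,5)))
for c in cv2.findContours(m2,0,2)[0]:
    if cv2.contourArea(c)<20: continue
    r=cv2.minAreaRect(c); bx=cv2.boxPoints(r); print('item',r, cast('top',bx,12)[:,:2].round(1).tolist(), cast('top',r[0],12).round(1))
b[:180]=0;b[320:]=0;b[:,:440]=0;b[:,550:]=0
c=max(cv2.findContours(b,0,2)[0],key=cv2.contourArea);r=cv2.minAreaRect(c);ap=cv2.approxPolyDP(c,6,True)[:,0];print('felt',r,ap.tolist(),cast('top',ap,0)[:,:2].round(1).tolist(),cast('top',cv2.boxPoints(r),0)[:,:2].round(1).tolist())
for nm,px,z in(('red',(326,339),60),('loupe',(335,138),32),('pot',(272,144),50),('m1',(201,295),12),('m2',(195,376),12)): print(nm,cast('top',px,z).round(1))
v=cv2.resize(p[120:360,220:380],None,fx=3.3,fy=2.5,interpolation=cv2.INTER_CUBIC)
v=cv2.resize(p[170:360,260:460],None,fx=3,fy=3,interpolation=cv2.INTER_CUBIC)
cv2.imwrite('pics/crop0.png',v[:,:,::-1])
E
```

```text
item ((312.6724548339844, 288.5690002441406), (17.33245086669922, 11.55496883392334), 66.80140686035156) [[470.1, 23.6], [477.3, 5.8], [450.7, -5.0], [443.6, 12.8]] [[460.4   9.3  12. ]]
item ((333.42645263671875, 242.54408264160156), (9.260923385620117, 14.920376777648926), 59.03623962402344) [[537.0, -12.2], [549.4, -34.0], [535.9, -41.6], [523.5, -19.9]] [[536.4 -26.9  12. ]]
felt ((490.4695129394531, 251.89266967773438), (77.2901382446289, 94.92389678955078), 5.946863651275635) [[457, 201], [448, 293], [524, 303], [532, 210]] [[604.2, -239.2], [448.6, -217.4], [429.5, -343.4], [586.0, -365.6]] [[445.1, -215.7], [604.7, -239.2], [588.2, -368.8], [429.3, -343.4]]
red [[381.3 -10.4  60. ]]
loupe [[709.5 -33.   32. ]]
pot [[696.8  70.8  50. ]]
m1 [[453.4 195.2  12. ]]
m2 [[321.4 205.2  12. ]]
```

View pics/crop0.png

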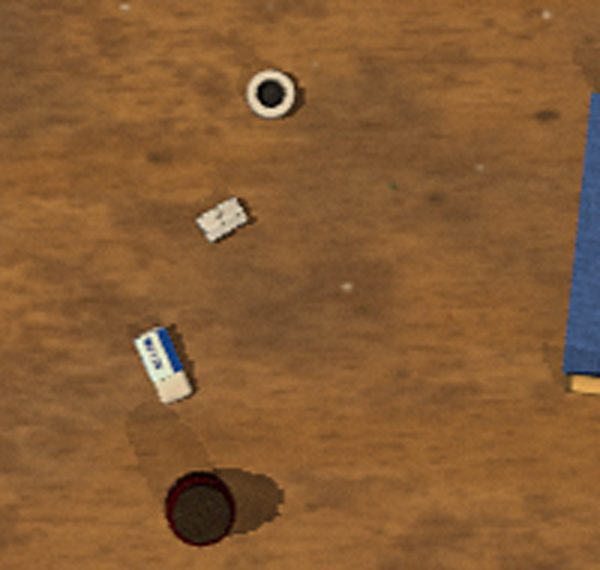

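```bash
cat >> h.py <<'E'
T0=np.array([526.,-228.]); a=np.arctan2(157,-22)  # front line dir
ty=np.array([157,-22.])/np.hypot(157,22); tx=np.array([-ty[1]*-1*-1*-1 if 0 else ty[1], -ty[0]])
def totray(P): d=np.atleast_2d(P)[:,:2]-T0; return np.c_[d@tx,d@ty]
def fromtray(x,y): return T0+x*tx+y*ty
def plan(xy,tipz,yaw):
    s=manip.read_state(); R=Ro.from_euler('xyz',s['eef_rot']).as_matrix()
    d=np.r_[xy,tipz+22]-s['eef_pos']; y0=np.degrees(s['eef_rot'][2])
    print('shift cm tool',(R.T@d/10).round(2),'turn deg',round((y0-yaw+180)%360-180,1),'len',np.linalg.norm(d).round(),'now',s['eef_pos'].round(1),round(y0,1))
E
python3 - <<'E'
from h import *
print(tx,ty,'yaw for -tool x=tx',np.degrees(np.arctan2(-tx[1],-tx[0])))
for nm,px,z in(('eraser',(314,291.3),12),('sharp',(334,243.3),12),('cap',(350.3,201.3),13)):
    q=cast('top',px,z)[0]; print(nm,q.round(1),totray(q).round(1))
print('er long',cast('top',[(260+147.5/3,170+331.5/3),(260+177.5/3,170+398/3)],12).round(1))
print('sh pts',cast('top',[(260+x/3,170+y/3) for x,y in((197,222),(235,198),(248,218),(211,241))],12).round(1).tolist())
print('lid',cast('top',[(235,228),(230,203),(90,203)],120).round(0).tolist())
cap=fromtray(*(totray([605,-55])[0]))
q=cast('top',(350.3,201.3),13)[0][:2]; plan(q-tx*33,100,81.9)
E
```

```text
[-0.13877157 -0.99032442] [ 0.99032442 -0.13877157] yaw for -tool x=tx 82.02323121247338
eraser [455.9   7.2  12. ] [[-223.2 -102.1]]
sharp [535.2 -27.9  12. ] [[-199.5  -18.7]]
cap [605.4 -56.9  13. ] [[-180.5   54.9]]
er long [[473.9  14.9  12. ]
 [436.9  -1.   12. ]]
sh pts [[534.3, -13.9, 12.0], [547.3, -35.4, 12.0], [535.9, -42.4, 12.0], [523.5, -21.5, 12.0]]
lid [[552.0, 122.0, 120.0], [589.0, 129.0, 120.0], [594.0, 339.0, 120.0]]
shift cm tool [-55.59 -29.74  10.52] turn deg 71.4 len 639.0 now [246.9 491.2 227. ] 153.3
```

carry_out:
  deltas:
    - [[-2.78, -1.49, 0], 0, 0.15]
    - [[-2.78, -1.49, 0], 0, 0.15]
    - [[-2.78, -1.49, 0], 0, 0.15]
    - [[-2.78, -1.49, 0], 0, 0.15]
    - [[-2.78, -1.49, 0], 0, 0.15]
    - [[-2.78, -1.49, 0], 0, 0.15]
    - [[-2.78, -1.49, 0], 0, 0.15]
    - [[-2.78, -1.49, 0], 0, 0.15]
    - [[-2.78, -1.49, 0], 0, 0.15]
    - [[-2.78, -1.49, 0], 0, 0.15]
    - [[-2.78, -1.49, 0], 0, 0.15]
    - [[-2.78, -1.49, 0], 0, 0.15]
    - [[-2.78, -1.49, 0], 0, 0.15]
    - [[-2.78, -1.49, 0], 0, 0.15]
    - [[-2.78, -1.49, 0], 0, 0.15]
    - [[-2.78, -1.49, 0], 0, 0.15]
    - [[-2.78, -1.49, 0], 0, 0.15]
    - [[-2.78, -1.49, 0], 0, 0.15]
    - [[-2.78, -1.49, 0], 0, 0.15]
    - [[-2.78, -1.49, 0], 0, 0.15]

```text
clock: 1.77
eef_pos: [610.5, -26.0, 227.1]
eef_rot: [-3.141, -0.001, 2.676]
wrist_force: [-0.0, 0.3, 0.4]
finger_gap: 14.0
```

carry_out:
  deltas:
    - [[0, 0, 0], 6.5, 0.15]
    - [[0, 0, 0], 6.5, 0.15]
    - [[0, 0, 0], 6.5, 0.15]
    - [[0, 0, 0], 6.5, 0.15]
    - [[0, 0, 0], 6.5, 0.15]
    - [[0, 0, 0], 6.5, 0.15]
    - [[0, 0, 0], 6.5, 0.15]
    - [[0, 0, 0], 6.5, 0.15]
    - [[0, 0, 0], 6.5, 0.15]
    - [[0, 0, 0], 6.5, 0.15]
    - [[0, 0, 0], 6.3, 0.15]
    - [[0, 0, 0], 0, 0.15]

```text
clock: 2.77
eef_pos: [609.8, -24.6, 227.1]
eef_rot: [-3.141, 0.0, 1.426]
wrist_force: [-0.4, 0.6, 0.3]
finger_gap: 14.0
```

```bash
python3 - <<'E'
from h import *
q=cast('top',(350.3,201.3),13)[0][:2]; plan(q-tx*35,3.5,82); print(manip.read_state()['finger_gap'])
E
```

```text
shift cm tool [ 0.24  0.03 20.16] turn deg -0.3 len 202.0 now [609.8 -24.6 227.1] 81.7
14.027581195105936
```

carry_out:
  deltas:
    - [[0.3, 0, 3], 0, 0.15]
    - [[0, 0, 3], 0, 0.15]
    - [[0, 0, 3], 0, 0.15]
    - [[0, 0, 3], 0, 0.15]
    - [[0, 0, 2], 0, 0.15]
    - [[0, 0, 2], 0, 0.15]
    - [[0, 0, 2], 0, 0.15]
    - [[0, 0, 1], 0, 0.15]
    - [[0, 0, 1], 0, 0.15]
    - [[0, 0, 0], 0, 0.15]

```text
clock: 3.6
eef_pos: [609.7, -21.5, 25.8]
eef_rot: [-3.139, 0.0, 1.433]
wrist_force: [-1.0, 0.2, 0.1]
finger_gap: 14.3
```

```bash
python3 - <<'E'
from h import *
print(manip.read_state()['eef_pos'])
for n in("side","top"):
    p,d=vision.camera(n)
    p=p[200:320,200:480] if n=="side" else p[120:330,240:560]
    cv2.imwrite(f'pics/{n}1.png',cv2.resize(p,None,fx=2.5,fy=2.5,interpolation=2)[:,:,::-1])
plan(fromtray(80-20,53),4,82)
E
```

```text
[609.68860299 -21.53652119  25.84912246]
shift cm tool [-27.61  -0.24   0.2 ] turn deg 0.1 len 276.0 now [610.7 -21.6  28. ] 82.1
```

View pics/side1.png

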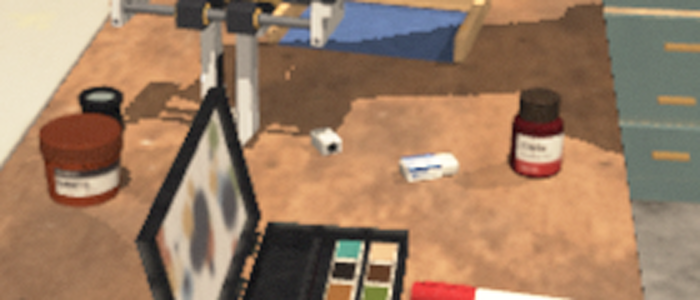

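View pics/top1.png

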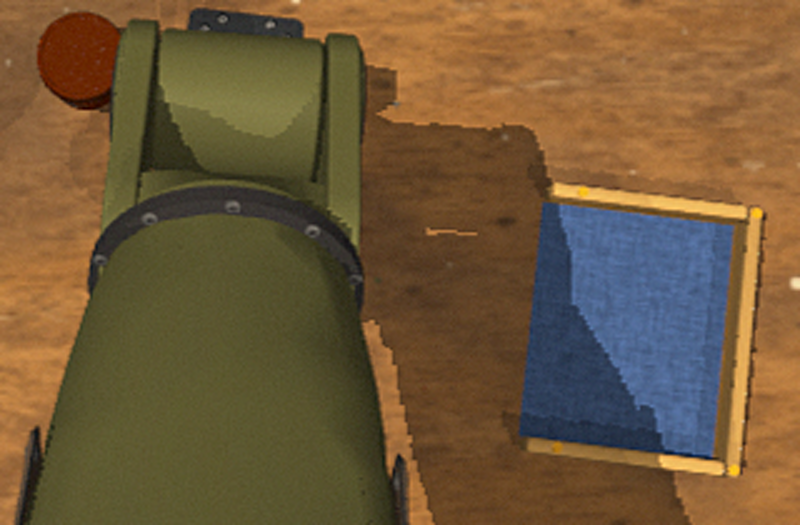

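The top view is blocked by the arm. The side view shows the fingers down at the cap's lane and everything else untouched. Now I'll push the cap.

carry_out:
  deltas:
    - [[-0.8, 0, 0], 0, 0.15]
    - [[-1.2, 0, 0], 0, 0.15]
    - [[-1.4, 0, 0], 0, 0.15]
    - [[-1.5, 0, 0], 0, 0.15]
    - [[-1.5, 0, 0], 0, 0.15]
    - [[-1.5, 0, 0], 0, 0.15]
    - [[-1.5, 0, 0], 0, 0.15]
    - [[-1.5, 0, 0], 0, 0.15]
    - [[-1.5, 0, 0], 0, 0.15]
    - [[-1.5, 0, 0], 0, 0.15]
    - [[-1.5, 0, 0], 0, 0.15]
    - [[-1.5, 0, 0], 0, 0.15]
    - [[-1.5, 0, 0], 0, 0.15]
    - [[-1.5, 0, 0], 0, 0.15]
    - [[-1.5, 0, 0], 0, 0.15]
    - [[-1.5, 0, 0], 0, 0.15]
    - [[-1.5, 0, 0], 0, 0.15]
    - [[-1.4, 0, 0], 0, 0.15]
    - [[-1.0, 0, 0], 0, 0.15]
    - [[-0.5, 0, 0], 0, 0.15]

```text
clock: 5.37
eef_pos: [572.1, -293.6, 27.4]
eef_rot: [3.142, 0.0, 1.43]
wrist_force: [-0.6, 0.8, 0.5]
finger_gap: 14.0
```

carry_out:
  deltas:
    - [[0, 0, 0], 0, 0.15]
    - [[0.5, 0, 0], 0, 0.15]
    - [[1, 0, 0], 0, 0.15]
    - [[0, 0, -1], 0, 0.15]
    - [[0, 0, -2], 0, 0.15]
    - [[0, 0, -2], 0, 0.15]
    - [[0, 0, -2], 0, 0.15]
    - [[0, 0, 0], 0, 0.15]

```text
clock: 6.03
eef_pos: [576.3, -277.0, 102.6]
eef_rot: [3.136, 0.002, 1.433]
wrist_force: [0.5, -0.1, 0.3]
finger_gap: 13.9
```

```bash
python3 - <<'E'
from h import *
p,d=vision.camera("side")
cv2.imwrite('pics/side2.png',cv2.resize(p[150:320,200:480],None,fx=2.8,fy=2.8,interpolation=2)[:,:,::-1])
q=np.array([535.2,-27.9])
v=fromtray(95,-8)-q; v/=np.linalg.norm(v); print(v,np.degrees(np.arctan2(-v[1],-v[0])))
plan(q-v*34,70,np.degrees(np.arctan2(-v[1],-v[0])))
E
```

```text
[-0.10285967 -0.99469588] 84.09613331137514
shift cm tool [27.49 -7.56  0.76] turn deg -2.0 len 285.0 now [ 575.7 -276.7  100.3] 82.1
```

View pics/side2.png

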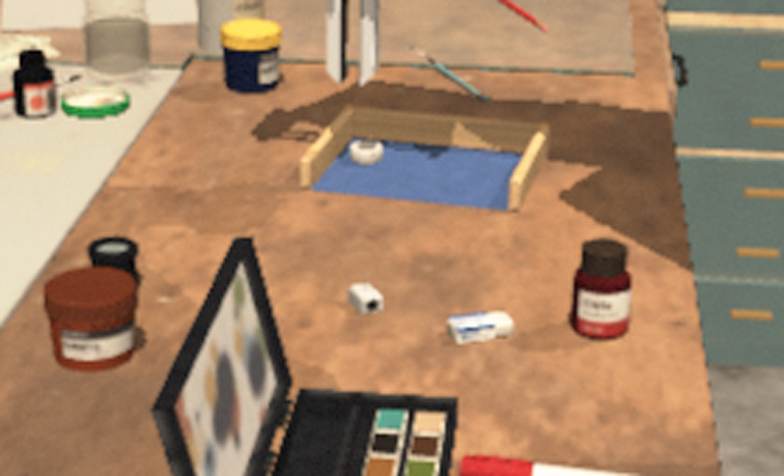

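The cap now lies well inside the tray, at (366,152) in the crop. Sharpener next.

carry_out:
  deltas:
    - [[2, -0.55, 0], -1, 0.06]
    - [[2.1, -0.55, 0], -1, 0.06]
    - [[2.2, -0.5, 0], 0, 0.06]
    - [[2.2, -0.5, 0], 0, 0.06]
    - [[2.2, -0.5, 0], 0, 0.06]
    - [[2.2, -0.5, 0], 0, 0.06]
    - [[2.2, -0.5, 0], 0, 0.06]
    - [[2.2, -0.5, 0], 0, 0.06]
    - [[2.2, -0.5, 0], 0, 0.06]
    - [[2.2, -0.5, 0], 0, 0.06]
    - [[2.2, -0.5, 0], 0, 0.06]
    - [[2.2, -0.5, 0], 0, 0.06]
    - [[1.5, -0.3, 0], 0, 0.06]
    - [[0, 0, 0], 0, 0.06]

```text
clock: 7.25
eef_pos: [539.9, 7.0, 96.9]
eef_rot: [-3.14, -0.0, 1.469]
wrist_force: [1.7, 0.2, -0.0]
finger_gap: 5.7
```

```bash
python3 - <<'E'
from h import *
q=np.array([535.2,-27.9])
v=fromtray(95,-8)-q; v/=np.linalg.norm(v)
plan(q-v*34,4,84.1)
E
```

```text
shift cm tool [-0.12 -0.1   7.09] turn deg 0.1 len 71.0 now [539.9   7.   96.9] 84.2
```

carry_out:
  deltas:
    - [[0, -0.1, 2], 0, 0.06]
    - [[0, 0, 2], 0, 0.06]
    - [[0, 0, 2], 0, 0.06]
    - [[0, 0, 1], 0, 0.06]
    - [[0, 0, 0], 0, 0.06]
    - [[-0.6, 0, 0], 0, 0.06]
    - [[-1, 0, 0], 0, 0.06]
    - [[-1, 0, 0], 0, 0.06]
    - [[-1, 0, 0], 0, 0.06]
    - [[-1, 0, 0], 0, 0.06]
    - [[-1, 0, 0], 0, 0.06]
    - [[-1, 0, 0], 0, 0.06]
    - [[-1, 0, 0], 0, 0.06]
    - [[-1, 0, 0], 0, 0.06]
    - [[-1, 0, 0], 0, 0.06]
    - [[-0.6, 0, 0], 0, 0.06]
    - [[0, 0, 0], 0, 0.06]

```text
clock: 8.67
eef_pos: [529.0, -98.3, 27.4]
eef_rot: [3.142, 0.0, 1.465]
wrist_force: [-0.1, 0.9, -0.2]
finger_gap: 5.6
```

```bash
python3 - <<'E'
from h import *
for n in("side","top"):
    p,d=vision.camera(n)
    p=p[150:320,200:480] if n=="side" else p[120:330,240:560]
    cv2.imwrite(f'pics/{n}3.png',cv2.resize(p,None,fx=2.5,fy=2.5,interpolation=2)[:,:,::-1])
s=manip.read_state();print(s['eef_pos'],totray(s['eef_pos'][:2]))
E
```

```text
[529.06984611 -97.17993789  27.39738283] [[-129.98030907  -15.11396242]]
```

View pics/side3.png

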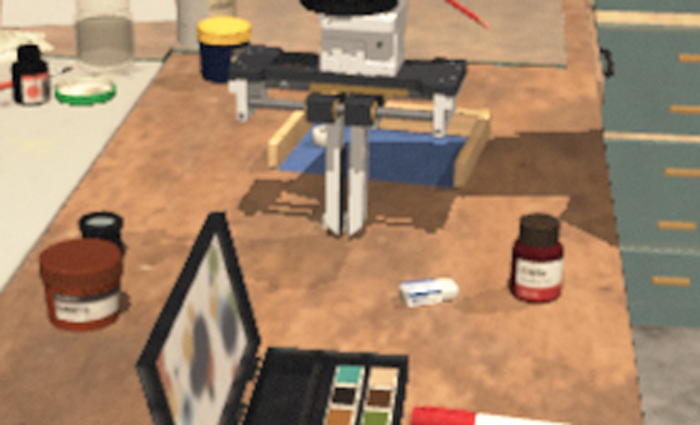

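View pics/top3.png

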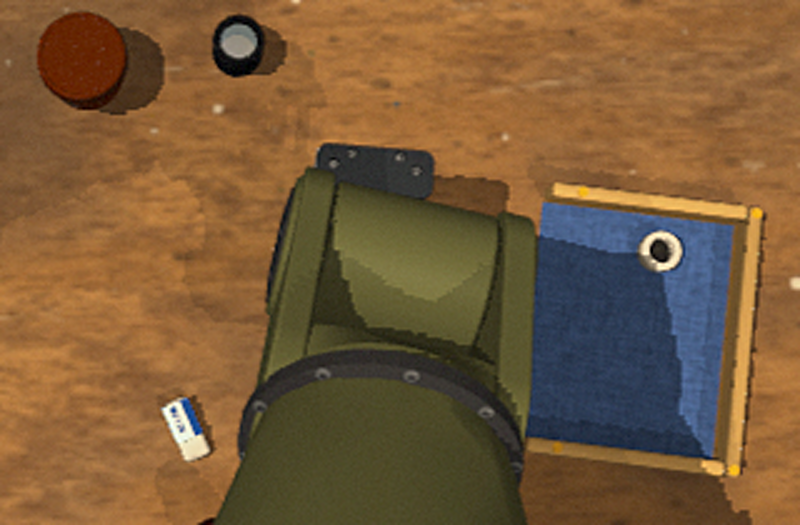

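The sharpener is hidden behind the fingers and no longer at its old spot, so I'll keep pushing.

carry_out:
  deltas:
    - [[-0.6, 0, 0], 0, 0.06]
    - [[-1.1, 0, 0], 0, 0.06]
    - [[-1.1, 0, 0], 0, 0.06]
    - [[-1.1, 0, 0], 0, 0.06]
    - [[-1.1, 0, 0], 0, 0.06]
    - [[-1.1, 0, 0], 0, 0.06]
    - [[-1.1, 0, 0], 0, 0.06]
    - [[-1.1, 0, 0], 0, 0.06]
    - [[-1.1, 0, 0], 0, 0.06]
    - [[-1.1, 0, 0], 0, 0.06]
    - [[-1.1, 0, 0], 0, 0.06]
    - [[-1.1, 0, 0], 0, 0.06]
    - [[-1.1, 0, 0], 0, 0.06]
    - [[-1.1, 0, 0], 0, 0.06]
    - [[-1.1, 0, 0], 0, 0.06]
    - [[-1.1, 0, 0], 0, 0.06]
    - [[-1.1, 0, 0], 0, 0.06]
    - [[-1.1, 0, 0], 0, 0.06]
    - [[-1.1, 0, 0], 0, 0.06]
    - [[-0.4, 0, 0], 0, 0.06]

```text
clock: 10.43
eef_pos: [507.2, -305.6, 27.5]
eef_rot: [3.141, 0.0, 1.465]
wrist_force: [1.0, 1.5, 0.5]
finger_gap: 5.7
```

carry_out:
  deltas:
    - [[0, 0, 0], 0, 0.06]
    - [[0.5, 0, 0], 0, 0.06]
    - [[1, 0, 0], 0, 0.06]
    - [[0, 0, -1], 0, 0.06]
    - [[0, 0, -2], 0, 0.06]
    - [[0, 0, -2], 0, 0.06]
    - [[0, 0, -2], 0, 0.06]
    - [[0, 0, 0], 0, 0.2]

```text
clock: 11.1
eef_pos: [510.6, -289.2, 102.2]
eef_rot: [3.136, 0.003, 1.467]
wrist_force: [0.2, 0.0, 0.2]
finger_gap: 9.4
```

```bash
python3 - <<'E'
from h import *
p,d=vision.camera("side")
cv2.imwrite('pics/side4.png',cv2.resize(p[150:320,200:480],None,fx=2.8,fy=2.8,interpolation=2)[:,:,::-1])
q=np.array([455.6,7.1]); L=np.array([37,15.9])/np.hypot(37,15.9); n=np.array([L[1],-L[0]]); yaw=np.degrees(np.arctan2(-n[1],-n[0]))
print(n,yaw,totray(q)); plan(q-n*29,75,yaw)
E
```

```text
[ 0.39481818 -0.91875928] 113.25463462311004 [[-223.05575152 -102.34403605]]
shift cm tool [31.41 -9.89  0.21] turn deg -29.2 len 329.0 now [ 510.  -288.9  100.1] 84.1
```

View pics/side4.png

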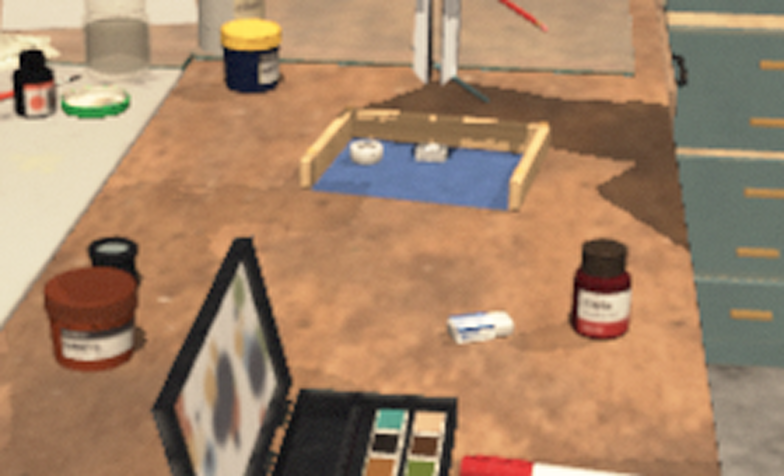

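The sharpener is in the tray too, at (430,152) in the crop. Eraser next.

carry_out:
  deltas:
    - [[1.8, -0.6, 0], 0, 0.2]
    - [[2, -0.65, 0], 0, 0.2]
    - [[2, -0.65, 0], 0, 0.2]
    - [[2, -0.65, 0], 0, 0.2]
    - [[2, -0.65, 0], 0, 0.2]
    - [[2, -0.65, 0], 0, 0.2]
    - [[2, -0.65, 0], 0, 0.2]
    - [[2, -0.65, 0], 0, 0.2]
    - [[2, -0.65, 0], 0, 0.2]
    - [[2, -0.65, 0], 0, 0.2]
    - [[2, -0.65, 0], 0, 0.2]
    - [[2, -0.65, 0], 0, 0.2]
    - [[2, -0.65, 0], 0, 0.2]
    - [[2, -0.6, 0], 0, 0.2]
    - [[2, -0.6, 0], 0, 0.2]
    - [[1.6, -0.4, 0], 0, 0.2]

```text
clock: 12.48
eef_pos: [441.2, 35.2, 96.9]
eef_rot: [-3.14, 0.0, 1.467]
wrist_force: [-0.4, 0.6, -0.2]
finger_gap: 18.9
```

carry_out:
  deltas:
    - [[0, 0, 0], -5, 0.2]
    - [[0, 0, 0], -5, 0.2]
    - [[0, 0, 0], -5, 0.2]
    - [[0, 0, 0], -5, 0.2]
    - [[0, 0, 0], -5, 0.2]
    - [[0, 0, 0], -4, 0.2]
    - [[0, 0, 0], 0, 0.2]
    - [[0, 0, 0], 0, 0.2]

```text
clock: 13.15
eef_pos: [441.9, 33.9, 97.1]
eef_rot: [-3.141, -0.0, 1.971]
wrist_force: [-0.5, -0.2, -0.3]
finger_gap: 18.6
```

```bash
python3 - <<'E'
from h import *
q=np.array([455.6,7.1]); L=np.array([37,15.9])/np.hypot(37,15.9); n=np.array([L[1],-L[0]])
plan(q-n*29,4.5,113.3)
E
```

```text
shift cm tool [-0.11  0.21  7.06] turn deg -0.4 len 71.0 now [441.9  33.9  97.1] 112.9
```

carry_out:
  deltas:
    - [[-0.1, 0.2, 2], 0, 0.2]
    - [[0, 0, 2], 0, 0.2]
    - [[0, 0, 2], 0, 0.2]
    - [[0, 0, 1], 0, 0.2]
    - [[0, 0, 0], 0, 0.2]
    - [[-0.5, 0, 0], 0, 0.2]
    - [[-0.8, 0, 0], 0, 0.2]
    - [[-1, 0, 0], 0, 0.2]
    - [[-1, 0, 0], 0, 0.2]
    - [[-1, 0, 0], 0, 0.2]
    - [[-1, 0, 0], 0, 0.2]
    - [[-1, 0, 0], 0, 0.2]
    - [[-0.8, 0, 0], 0, 0.2]
    - [[-0.5, 0, 0], 0, 0.2]
    - [[0, 0, 0], 0, 0.2]

```text
clock: 14.4
eef_pos: [474.5, -37.3, 27.4]
eef_rot: [3.142, 0.0, 1.971]
wrist_force: [0.4, -0.2, -1.0]
finger_gap: 18.8
```

```bash
python3 - <<'E'
from h import *
p,d=vision.camera("side")
cv2.imwrite('pics/side5.png',cv2.resize(p[150:320,200:480],None,fx=2.8,fy=2.8,interpolation=2)[:,:,::-1])
s=manip.read_state();print(s['eef_pos'],np.degrees(s['eef_rot'][2]),totray(s['eef_pos'][:2]))
E
```

```text
[474.25087454 -36.78250699  27.34334314] 112.97400251237082 [[-182.1860446   -77.78397502]]
```

View pics/side5.png

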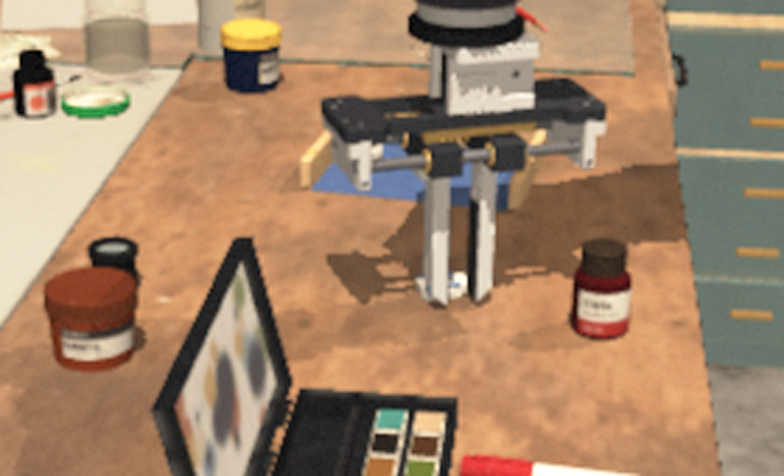

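The eraser sits flush ahead of the fingers, at (455,285) in the crop. Next comes the curved part of the push.

carry_out:
  deltas:
    - [[-0.6, 0, 0], 0, 0.2]
    - [[-1, 0, 0], 0, 0.2]
    - [[-1, 0, 0], 2, 0.2]
    - [[-1, 0, 0], 2, 0.2]
    - [[-1, 0, 0], 2, 0.2]
    - [[-1, 0, 0], 2, 0.2]
    - [[-1, 0, 0], 2, 0.2]
    - [[-1, 0, 0], 2, 0.2]
    - [[-1, 0, 0], 2, 0.2]
    - [[-1, 0, 0], 2, 0.2]
    - [[-1, 0, 0], 2, 0.2]
    - [[-1, 0, 0], 2, 0.2]
    - [[-1, 0, 0], 2, 0.2]
    - [[-1, 0, 0], 2, 0.2]
    - [[-0.7, 0, 0], 2, 0.2]
    - [[-0.3, 0, 0], 0, 0.2]
    - [[0, 0, 0], 0, 0.2]

```text
clock: 15.87
eef_pos: [504.9, -178.3, 27.4]
eef_rot: [-3.142, -0.0, 1.518]
wrist_force: [-0.2, 0.5, 0.3]
finger_gap: 18.9
```

```bash
python3 - <<'E'
from h import *
for n in("side","top"):
    p,d=vision.camera(n)
    p=p[150:320,200:480] if n=="side" else p[120:330,240:560]
    cv2.imwrite(f'pics/{n}6.png',cv2.resize(p,None,fx=2.5,fy=2.5,interpolation=2)[:,:,::-1])
s=manip.read_state();print(s['eef_pos'],np.degrees(s['eef_rot'][2]),totray(s['eef_pos'][:2]))
E
```

```text
[ 504.902907   -177.53617654   27.40745363] 87.03748646802319 [[-47.04787972 -27.89591054]]
```

View pics/side6.png

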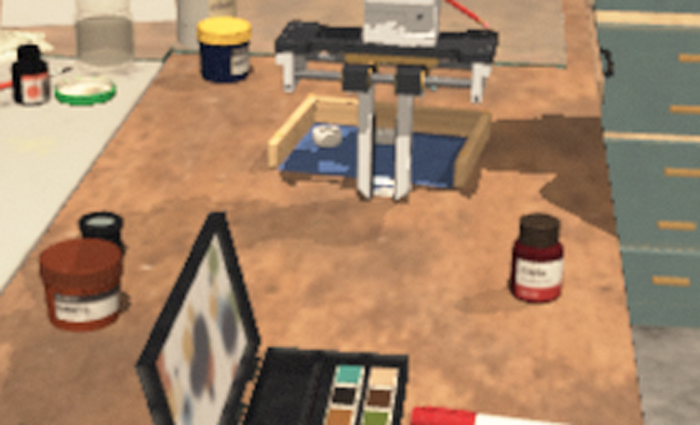

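View pics/top6.png

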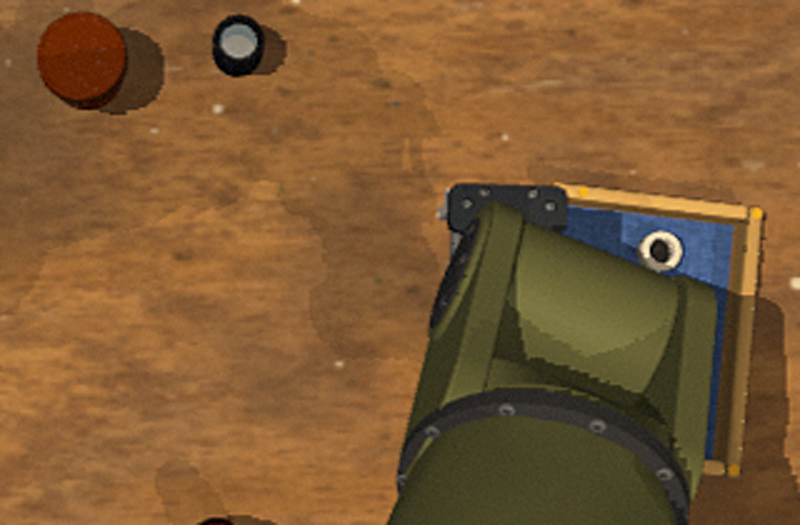

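The eraser is still between and ahead of the fingertips. Next I'll push it into the tray, back off, and go up and away from the top view.

carry_out:
  deltas:
    - [[-0.6, 0, 0], 1, 0.2]
    - [[-1, 0, 0], 1, 0.2]
    - [[-1, 0, 0], 1, 0.2]
    - [[-1, 0, 0], 1, 0.2]
    - [[-1, 0, 0], 1, 0.2]
    - [[-1, 0, 0], 0, 0.2]
    - [[-1, 0, 0], 0, 0.2]
    - [[-0.8, 0, 0], 0, 0.2]
    - [[-0.4, 0, 0], 0, 0.2]
    - [[0, 0, 0], 0, 0.2]
    - [[0.5, 0, 0], 0, 0.2]
    - [[1, 0, 0], 0, 0.2]
    - [[0, 0, -1], 0, 0.2]
    - [[0, 0, -2], 0, 0.2]
    - [[0, 0, -3], 0, 0.2]
    - [[0, 0, -3], 0, 0.2]
    - [[0, 0, -3], 0, 0.2]
    - [[0, 0, -2], 0, 0.2]

```text
clock: 17.47
eef_pos: [499.1, -239.8, 171.3]
eef_rot: [3.138, 0.001, 1.432]
wrist_force: [0.1, 0.8, -0.1]
finger_gap: 18.9
```

carry_out:
  deltas:
    - [[2, 0, 0], 0, 0.2]
    - [[2.5, 0, 0], 0, 0.2]
    - [[2.5, 0, 0], 0, 0.2]
    - [[2.5, 0, 0], 0, 0.2]
    - [[2.5, 0, 0], 0, 0.2]
    - [[2.5, 0, 0], 0, 0.2]
    - [[2.5, 0, 0], 0, 0.2]
    - [[2.5, 0, 0], 0, 0.2]
    - [[2.5, 0, 0], 0, 0.2]
    - [[2.5, 0, 0], 0, 0.2]
    - [[1, 0, 0], 0, 0.2]
    - [[0, 0, 0], 0, 0.2]
    - [[0, 0, 0], 0, 0.2]

```text
clock: 18.55
eef_pos: [533.8, 12.3, 167.8]
eef_rot: [3.141, 0.0, 1.433]
wrist_force: [-0.1, 0.2, 0.5]
finger_gap: 18.8
```

```bash
python3 - <<'E'
from h import *
for n in("side","top"):
    p,d=vision.camera(n)
    p=p[150:320,200:480] if n=="side" else p[120:390,180:560]
    cv2.imwrite(f'pics/{n}7.png',cv2.resize(p,None,fx=2.1,fy=2.1,interpolation=2)[:,:,::-1])
    if n=='top': np.savez('top7.npz',p=vision.camera(n)[0])
E
```

```text
(no output)
```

View pics/side7.png

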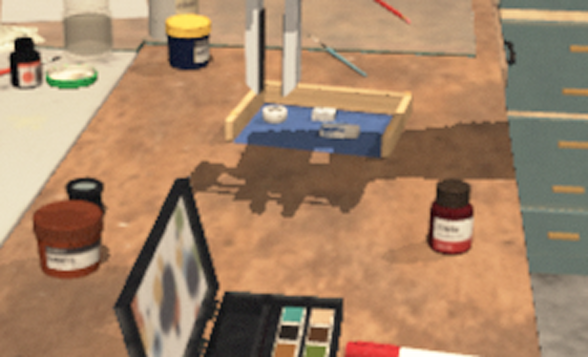

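View pics/top7.png

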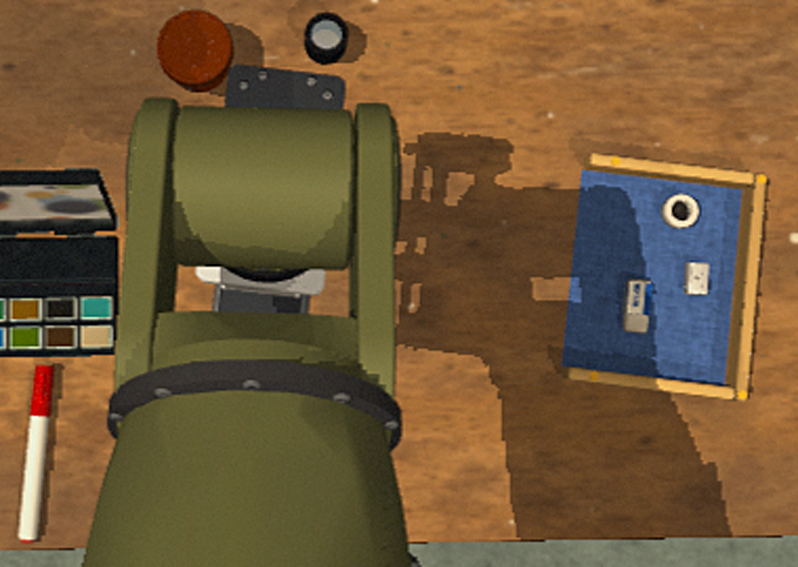

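```bash
python3 - <<'E'
from h import *
for nm,c in(('cap',(681,210)),('sharp',(698,278)),('er a',(638,281)),('er b',(636,331)),('loupe',(326,38)),('pot',(195,50))):
    print(nm,totray(cast('top',(180+c[0]/2.1,120+c[1]/2.1),{'loupe':32,'pot':50}.get(nm,12))).round(1), cast('top',(180+c[0]/2.1,120+c[1]/2.1),{'loupe':32,'pot':50}.get(nm,12))[0].round(1))
s=manip.read_state(); print(s['clock'],abs(s['qd']).max(),s['wrist_force'])
workorder.sign_off()
E
```

```text
cap [[79.  53.9]] [ 568.4 -313.7   12. ]
sharp [[97.1  1.4]] [ 513.9 -324.4   12. ]
er a [[50.2 -6.6]] [ 512.5 -276.8   12. ]
er b [[ 52.3 -46.2]] [ 472.9 -273.4   12. ]
loupe [[-218.2  154.5]] [709.3 -33.4  32. ]
pot [[-318.2  128.1]] [697.   69.3  50. ]
18.7 0.002173780018733921 [ 0.96082781 -0.52922426  0.09399163]
the job is handed in; nothing more can be done
```

I swept the cap, the sharpener and the eraser along the bench into the tray with the fingertips, then backed off, raised the arm clear and handed the job in at about 18.7 s. Nothing was picked up.

The last top image gives these positions in the tray frame (in mm, calibration good to about 2 mm):

| Item | x (past the front) | y |
|---|---|---|
| Cap centre | 79 | 54 |
| Sharpener centre | 97 | 1 |
| Eraser, one end | 50 | -7 |
| Eraser, other end | 52 | -46 |

- **Inside the walls:** all three are well inside the required limits.
- **Loupe and paint pot:** both measured within about 2 mm of where they started.
- **Red ink and marker:** they look unmoved in the last pictures, but I did not re-measure either. The arm hid the red ink in the last top view, so I judged it from the side view only.

No check failed or disagreed. The one oddity was that position readings taken just after a fast vertical move were off by 3 to 5 mm, and they settled once the arm stopped.

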